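# Put four mixed-up reagent bottles back into their own colour trays

## Task

The four reagent bottles on the fume-hood bench have been put back in the wrong drip trays. Sort them out so that each bottle stands upright and flat in the tray of its own cap colour, using the empty black tray as the spare place while you swap them. Never stand a bottle on the bare bench or tip one over, and leave the stoppered glass conical flask where it stands.

Things in the scene. Friction and masses are not known exactly. Their poses are not given: they have to be found in the camera images.
- red_bottle_mid (a point): Centre (half-way up, on the axis) of the loose, upright, round white plastic bottle with a red cap and a red band low on its side; 46 mm in diameter up to 56 mm above its foot, 34 mm cap on top, 85 mm high in all, about 0.1 kg. z axis up the bottle. The point is 42.5 mm above its foot, so it is 50.5 mm above the bench when the bottle stands in a tray. Starts standing in a coloured tray of another colour.
- yellow_bottle_mid (a point): Centre (half-way up, on the axis) of the loose, upright, round white plastic bottle with a yellow cap and a yellow band low on its side; 46 mm in diameter up to 56 mm above its foot, 34 mm cap on top, 85 mm high in all, about 0.1 kg. z axis up the bottle. The point is 42.5 mm above its foot, so it is 50.5 mm above the bench when the bottle stands in a tray. Starts standing in a coloured tray of another colour.
- green_bottle_mid (a point): Centre (half-way up, on the axis) of the loose, upright, round white plastic bottle with a green cap and a green band low on its side; 46 mm in diameter up to 56 mm above its foot, 34 mm cap on top, 85 mm high in all, about 0.1 kg. z axis up the bottle. The point is 42.5 mm above its foot, so it is 50.5 mm above the bench when the bottle stands in a tray. Starts standing in a coloured tray of another colour.
- blue_bottle_mid (a point): Centre (half-way up, on the axis) of the loose, upright, round white plastic bottle with a blue cap and a blue band low on its side; 46 mm in diameter up to 56 mm above its foot, 34 mm cap on top, 85 mm high in all, about 0.1 kg. z axis up the bottle. The point is 42.5 mm above its foot, so it is 50.5 mm above the bench when the bottle stands in a tray. Starts standing in a coloured tray of another colour.
- red_tray: Fixed shallow round red plastic tray, 82 mm outside, 72 mm inside, floor 8 mm and rim 14 mm above the bench. Origin on its axis at bench level, z up. Holds one bottle of another colour at the start.
- yellow_tray: Fixed shallow round yellow plastic tray, 82 mm outside, 72 mm inside, floor 8 mm and rim 14 mm above the bench. Origin on its axis at bench level, z up. Holds one bottle of another colour at the start.
- green_tray: Fixed shallow round green plastic tray, 82 mm outside, 72 mm inside, floor 8 mm and rim 14 mm above the bench. Origin on its axis at bench level, z up. Holds one bottle of another colour at the start.
- blue_tray: Fixed shallow round blue plastic tray, 82 mm outside, 72 mm inside, floor 8 mm and rim 14 mm above the bench. Origin on its axis at bench level, z up. Holds one bottle of another colour at the start.
- black_tray: Fixed shallow round black plastic tray, 82 mm outside, 72 mm inside, floor 8 mm and rim 14 mm above the bench. Origin on its axis at bench level, z up. Empty at the start: the spare place.
- flask_mid (a point): Centre (half-way up) of a loose clear glass conical flask with a black stopper that stands between the trays: foot 64 mm in diameter, narrowing to a 24 mm neck, 105 mm high, the point 52.5 mm above its foot. z axis up. To be left alone.
Not all that is in view belongs to the job. What is shaped like the part that bears blue_bottle_mid but orange or purple is not meant.

How it is judged:
By the outcome, as a careful person would: the job done as asked, in the order asked, and still so for the second after the job is handed in, with the robot touching nothing.
It also fails if it takes over 136 s, if anything falls off the work surface, if the arm or the gripper's body presses on something with over 40 N, if the wrist force passes 120 N, or if a joint passes its speed limit or range.

## Robot

A 6-joint arm with a two-finger parallel gripper is mounted at the origin on the work surface. World frame = base frame: x ahead of the robot, y to its left, z up, the work surface at z = 0. Lengths are in m, angles in rad, forces in N, time in s.
With the tool pointing down it reaches from about 0.375 to 0.9 m from the base axis. Payload 3.1 kg.
Tool frame: the origin (TCP) lies on the centre line of the jaws, within the pads' length; the fingertips stand ahead of it and the grasp point (between the pads) lies 3 mm ahead of it (robot.tip_reach is the z of the fingertips in the tool frame, in m); z points along the fingers, y is the line along which they close (so a half turn about z gives the same grasp; the last joint's range is limited). The gripper opens to 87 mm and grips with 3 to 60 N. Pads are 19 mm wide; open, the fingers measure 117 mm over their backs; the gripper's body (75 mm by 190 mm) begins 51 mm behind the grasp point.
Start: joints at [-1.355, 0.527, 1.433, -0, 1.181, -0.178], TCP at [0.24, -0.577, 0.245] pointing down, gripper open.
Joint ranges: [-3.08, 3.08], [-0.75, 2.2], [0.22, 2.44], [-1.43, 4.57], [0, 2.65], [-2.85, 2.85]. Speed limits (rad/s): [2.79, 2.79, 3.14, 3.14, 3.14, 3.14].

## Interface

Orientations are given as a unit quaternion [x, y, z, w].
In Python, from rig import sensors, eyes, ticket, robot gives the robot as it stands.
- The arm moves only by the tool drive_tool, never from a script. Its argument "deltas" is a list that holds one entry, the list of rows, each a list of 6 numbers: the shift along the tool's x, y, z in mm, then the turn, a rotation vector about the tool's x, y, z in rad. A call has 1 to 8 rows; each row shifts and turns the commanded pose from where the row before left it, along the tool's axes as they then stand; what a row does not reach is not made up. A row lasts 1/12 s, in which the tool goes at most 41.7 mm and 7.16 degrees, less where a joint would pass 70% of its speed; a pose out of reach is approached as far as the arm can. A call is refused whole if a number of a shift passes 41.7 or a number of a turn 0.125, either way. A call with a gripper value outside its range is refused whole. "gripper" is the opening in per cent of the stroke, from 0 (shut) to 100 (fully open), set as the call begins (left out, the last holds). The fingers move at their own pace and stop on an object; "squeeze" is the grip in N (left out, the last holds). Time passes only in rows, so rows that do not move let the fingers close. It gives the time, the measured TCP pose, the force, the opening and the grip force at its end, in the units of the state.
- sensors.get_obs(): the state, without advancing time (a new reading comes with each control period).
- eyes.camera(name): name is "scene" or "top"; returns a dict with "img" (384x512x3 uint8, red, green, blue), "fov_y" (degrees; the focal length in pixels is half the picture's height over the tangent of half this angle, whatever the lens; pixels are square), "cx", "cy" (the principal point, pixels), "D" ([k1, k2, p1, p2, k3] as OpenCV has them; the pictures are not rectified), "xyz" and "attitude" of the camera in the world. Camera axes: x right, y up, looking along -z (the intrinsics and any distortion apply to the point x, -y, -z); pixel columns grow to the right and rows downward; lengths in m; the calibration is good to about 2 mm. A picture is of the moment at which its call begins. There is no depth.
- ticket.hand_in(): hands the job in; it is judged then, once.
The state is a dict: "time": time; "q": joint angles; "joint_velocities": joint speeds; "joint_torque": joint torques, N m; "position": TCP position; "tool_rot": TCP orientation; "ft_force": force on the tool from outside, world axes, zero at the start; "moment": the same for the moment, N m; "grip_width": finger opening in m; "grip_force": force on a finger pad.
Only numpy, scipy, OpenCV 4.12 (cv2) and the standard library are available. Lean on these libraries where they do the work, as an engineer would, in place of code of your own. Each camera call takes 0.05 s, during which the arm holds its last target. There are 200 camera calls.

## Working session

There is one attempt and no reset: what is moved stays moved. The work goes in short steps, Python scripts to look and compute and a tool call to move; the robot and the scene stay as the last step left them, time stands still between calls to the robot, and variables do not carry over. Pictures are saved under pics/ and viewed, at most 14 in all, crops included, and the job is handed in when it is done.

Besides the shell and the picture viewer there is one more tool, called as name([rows], argument=value, ...), one row to a line, values as JSON. drive_tool: Moves the arm, as the interface text tells. Its arguments: {"type":"object","properties":{"deltas":{"type":"array"},"gripper":{"type":"number"},"squeeze":{"type":"number"}},"required":["deltas"]}

```bash
mkdir -p pics; ls; python3 - <<'E'
from rig import sensors, eyes, ticket, robot
import cv2,numpy as np
print(robot.tip_reach, sensors.get_obs())
for n in("top","scene"):
    c=eyes.camera(n); print({k:v for k,v in c.items() if k!="img"})
    np.save(f"pics/{n}0.npy",c["img"])
    cv2.imwrite(f"pics/{n}0.png",cv2.resize(c["img"][:,:,::-1],(768,576),interpolation=cv2.INTER_CUBIC))
E
```

```text
pics
0.022 {'time': 0.0, 'q': array([-1.35447890e+00,  5.28490822e-01,  1.43389458e+00, -3.01493848e-05,
        1.18142984e+00, -1.78514494e-01]), 'joint_velocities': array([-0.00110916, -0.00046911,  0.00112077, -0.00158193,  0.00102322,
        0.0020904 ]), 'joint_torque': array([ 3.36893218e-04, -4.40044498e+01, -1.76589775e+01,  6.32844935e-02,
        5.82373235e-02, -1.84133373e-04]), 'position': array([ 0.24026817, -0.57621953,  0.24355892]), 'tool_rot': array([ 9.80574943e-01,  1.96141647e-01, -3.49413571e-05, -1.11083358e-03]), 'ft_force': array([-0.62275065, -0.10757619,  0.12502903]), 'moment': array([ 0.00864368, -0.01994084,  0.01189591]), 'grip_force': 0.0, 'grip_width': 0.08711459806826426}
{'fov_y': 57.091326225827615, 'cx': 261.6630188759025, 'cy': 193.37703897750322, 'D': array([-0.09578224,  0.        ,  0.        ,  0.        ,  0.        ]), 'xyz': array([ 0.41780759, -0.0788703 ,  0.88383013]), 'attitude': array([ 0.07412386, -0.06344992, -0.69881068,  0.70862077])}
{'fov_y': 43.42135481929061, 'cx': 256.15525049870877, 'cy': 198.28296705702888, 'D': array([-0.04271516,  0.        ,  0.        ,  0.        ,  0.        ]), 'xyz': array([ 1.07351827, -0.32940116,  0.94013633]), 'attitude': array([0.24440459, 0.14220918, 0.50645177, 0.81458551])}
```

View pics/top0.png

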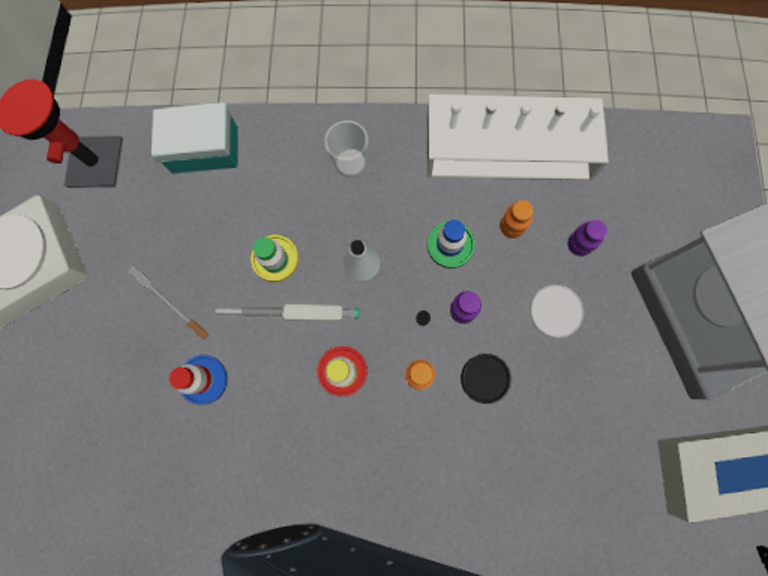

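View pics/scene0.png

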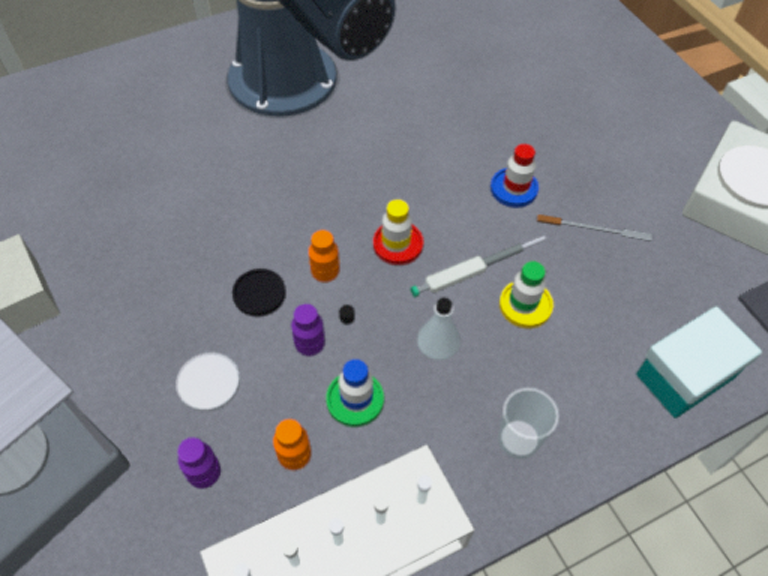

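The top picture (768x576 view) shows:
- green bottle (264,248) in the yellow tray (274,258)
- blue bottle (453,232) in the green tray (451,244)
- red bottle (181,378) in the blue tray (202,379)
- yellow bottle (338,371) in the red tray (342,371)
- empty black tray (485,378)
- flask (360,260)

There are decoys: orange bottles at (420,374) and (517,218), purple at (465,306) and (586,238), a white disc at (557,311) and a small black stopper at (423,318). The scene view agrees. The real blue bottle is the one at (453,232), with a white body and blue cap.

```bash
cat > h.py <<'E'
import cv2,numpy as np
from scipy.spatial.transform import Rotation as R
def K(c):
    f=c["img"].shape[0]/2/np.tan(np.radians(c["fov_y"]/2)); return np.array([[f,0,c["cx"]],[0,f,c["cy"]],[0,0,1.]])
def cast(c,px,z):
    u=cv2.undistortPoints(np.float64(px).reshape(-1,1,2),K(c),c["D"])[:,0]
    d=R.from_quat(c["attitude"]).apply(np.c_[u[:,0],-u[:,1],-np.ones(len(u))])
    o=c["xyz"]; return (o+d*((z-o[2])/d[:,2])[:,None])[:,:2]
HUE=dict(red=(0,0),yellow=(30,30),green=(65,65),blue=(113,113),orange=(13,13),purple=(137,137))
def mask(img,col):
    h=cv2.cvtColor(img,cv2.COLOR_RGB2HSV).astype(int)
    if col=="black": return ((h[...,2]<45)).astype(np.uint8)
    d=np.abs((h[...,0]-HUE[col][0]+90)%180-90)
    return ((d<7)&(h[...,1]>130)&(h[...,2]>50)).astype(np.uint8)
def blobs(c,col,minA=60):
    m=mask(c["img"],col); cs,_=cv2.findContours(m,cv2.RETR_EXTERNAL,cv2.CHAIN_APPROX_NONE)
    return [k[:,0,:] for k in cs if cv2.contourArea(k)>minA]
def circ(P):
    A=np.c_[2*P,np.ones(len(P))]; s=np.linalg.lstsq(A,(P**2).sum(1),rcond=None)[0]
    return s[:2],np.sqrt(s[2]+s[:2]@s[:2])
def robust(P):
    for _ in range(6):
        c,r=circ(P); e=np.abs(np.linalg.norm(P-c,axis=1)-r); P=P[e<max(.002,np.percentile(e,85))]
    return c,r
E
python3 - <<'E'
from h import *
from rig import eyes
for n in("top","scene"):
    c=eyes.camera(n); print(n)
    for col in list(HUE)+["black"]:
        for k in blobs(c,col):
            a=cast(c,k,.014); b=cast(c,k,.093)
            (ca,ra),(cb,rb)=robust(cv2.convexHull(np.float32(a))[:,0].astype(float)),robust(b)
            if .4>0 and np.linalg.norm(ca)<1: print(col,"px",k.mean(0).round(),"A",cv2.contourArea(k),"z14",ca.round(4),ra.round(4),"z93",cb.round(4),rb.round(4))
E
python3 -c "
import cv2
i=cv2.imread('pics/top0.png')[200:420,150:620];cv2.imwrite('pics/crop0.png',cv2.resize(i,(800,374),interpolation=cv2.INTER_CUBIC))"
```

```text
top
red px [121. 252.] A 163.5 z14 [0.4359 0.2844] 0.0189 z93 [0.4352 0.2521] 0.0168
red px [228. 247.] A 808.5 z14 [0.4545 0.0169] 0.04 z93 [0.4514 0.0083] 0.0357
yellow px [225. 247.] A 144.0 z14 [0.4547 0.0238] 0.0173 z93 [0.4518 0.0146] 0.0151
yellow px [184. 173.] A 296.5 z14 [0.6434 0.1392] 0.0404 z93 [0.6226 0.1188] 0.0359
green px [176. 165.] A 135.5 z14 [0.6591 0.1577] 0.0175 z93 [0.6377 0.1367] 0.0161
green px [300. 164.] A 292.0 z14 [ 0.6718 -0.162 ] 0.0395 z93 [ 0.6483 -0.1543] 0.0353
blue px [495. 316.] A 645.5 z14 [ 0.2884 -0.6438] 0.0491 z93 [ 0.3028 -0.5933] 0.0421
blue px [136. 253.] A 375.0 z14 [0.4347 0.2492] 0.0402 z93 [0.4338 0.2188] 0.0356
blue px [302. 153.] A 137.5 z14 [ 0.6953 -0.1676] 0.018 z93 [ 0.6701 -0.1593] 0.016
orange px [280. 249.] A 279.5 z14 [ 0.4506 -0.1105] 0.0235 z93 [ 0.448  -0.1074] 0.0209
orange px [344. 146.] A 363.5 z14 [ 0.7117 -0.2772] 0.0307 z93 [ 0.6879 -0.2581] 0.0285
purple px [310. 204.] A 282.0 z14 [ 0.5631 -0.1871] 0.0243 z93 [ 0.5501 -0.1762] 0.0218
purple px [391. 158.] A 352.5 z14 [ 0.6825 -0.3915] 0.0271 z93 [ 0.6651 -0.3647] 0
[... 929 characters left out ...]
0.037
orange px [194. 296.] A 611.5 z14 [ 0.6962 -0.2737] 0.0347 z93 [ 0.7351 -0.2688] 0.029
orange px [215. 170.] A 525.5 z14 [ 0.4266 -0.1308] 0.0533 z93 [ 0.4867 -0.118 ] 0.0422
purple px [132. 308.] A 628.0 z14 [ 0.6697 -0.3942] 0.0369 z93 [ 0.7042 -0.3792] 0.031
purple px [205. 220.] A 521.5 z14 [ 0.5408 -0.1872] 0.0433 z93 [ 0.5895 -0.1892] 0.0366
black px [231. 209.] A 71.5 z14 [ 0.5452 -0.1177] 0.0151 z93 [ 0.5908 -0.1321] 0.0116
black px [172. 195.] A 772.5 z14 [ 0.4516 -0.2181] 0.0401 z93 [ 0.5044 -0.2268] 0.0363
black px [244.  16.] A 815.5 z14 [-0.0615  0.2064] 0.0712 z93 [0.0464 0.1815] 0.0689
black px [206.  17.] A 206.0 z14 [-0.1202  0.315 ] 0.2214 z93 [-0.0218  0.1832] 0.1275
```

View pics/crop0.png

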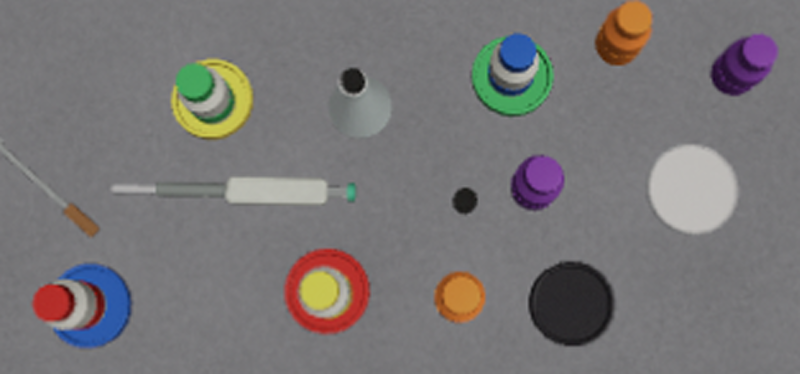

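The crop confirms the targets: white-bodied bottles with coloured caps, each in a wrong tray. The solid orange and purple bottles are decoys. I'll refine by fitting only the far arc with known radii, then average the two views.

```bash
cat >> h.py <<'E'
from scipy.optimize import least_squares
def fit(c,k,z,r):
    P=cast(c,k,z); c0=cv2.minEnclosingCircle(np.float32(P))[0]; v=c0-c["xyz"][:2]; v=v/np.linalg.norm(v)
    P=cv2.convexHull(np.float32(P))[:,0].astype(float); Q=P[(P-c0)@v>-.2*r]
    return least_squares(lambda s:np.linalg.norm(Q-s,axis=1)-r,c0,loss="soft_l1",f_scale=.001).x
def measure(cams):
    out={}
    for c in cams:
        for col in ["red","yellow","green","blue","black","orange","purple"]:
            for k in blobs(c,col):
                a=cv2.minEnclosingCircle(np.float32(cast(c,k,.014)))[1]; e=cast(c,[k.mean(0)],.05)[0]
                if not(.35<e[0]<.8 and -.3<e[1]<.35): continue
                if col in("orange","purple"): out.setdefault(col+"%.1f"%e[0]+"_cap",[]).append(fit(c,k,.085,.017)); continue
                n,p=(("_tray",fit(c,k,.014,.041)) if a>.034 else ("_cap",fit(c,k,.093,.017)))
                if a>.018: out.setdefault(col+n,[]).append(p)
    return out
E
python3 - <<'E'
from h import *
from rig import eyes
c=[eyes.camera(n) for n in("top","scene")]
for k,v in sorted(measure(c).items()): print(k,np.round(v,4).tolist(),np.mean(v,0).round(3))
for cc,p in zip(c,[(357/1.5,246/1.5),(444/1.5,305/1.5)]): print("flask",cast(cc,[p],.105))
E
```

```text
black_tray [[0.4448, -0.2144], [0.4515, -0.2185]] [ 0.448 -0.216]
blue_cap [[0.67, -0.1599], [0.6755, -0.1598]] [ 0.673 -0.16 ]
blue_tray [[0.4343, 0.2482], [0.4376, 0.2523]] [0.436 0.25 ]
green_cap [[0.6372, 0.1372], [0.6433, 0.1402]] [0.64  0.139]
green_tray [[0.6699, -0.1618], [0.6765, -0.1618]] [ 0.673 -0.162]
orange0.4_cap [[0.4527, -0.1104]] [ 0.453 -0.11 ]
orange0.5_cap [[0.4528, -0.1082]] [ 0.453 -0.108]
orange0.7_cap [[0.7075, -0.2682], [0.7124, -0.2688]] [ 0.71  -0.269]
purple0.6_cap [[0.5569, -0.1815], [0.5635, -0.1822]] [ 0.56  -0.182]
red_cap [[0.4342, 0.2528], [0.4865, 0.2103], [0.4371, 0.2567]] [0.453 0.24 ]
red_tray [[0.4536, 0.0161], [0.4583, 0.0179]] [0.456 0.017]
yellow_cap [[0.4504, 0.0132], [0.454, 0.017]] [0.452 0.015]
yellow_tray [[0.6429, 0.139], [0.6478, 0.1413]] [0.645 0.14 ]
flask [[ 0.63938941 -0.01059128]]
flask [[ 0.64389643 -0.00875406]]
```

drive_tool([
  [[15,-6,0,0,0,0],[35,-13.5,0,0,0,0],[37,-14.5,0,0,0,0],[37,-14.5,0,0,0,0],[37,-14.5,0,0,0,0],[37,-14.5,0,0,0,0],[37,-14.5,0,0,0,0],[37,-14.5,0,0,0,0]],
], gripper=90, squeeze=20)

```text
time: 0.97
position: [0.452, -0.3713, 0.2447]
tool_rot: [0.981, 0.196, 0.0, -0.0]
ft_force: [0.3, -1.3, 0.3]
grip_width: 0.0785
grip_force: 0.0
```

drive_tool([
  [[37,-14.5,0,0,0,0],[37,-14.5,10,0,0,0],[37,-14.5,15,0,0,0],[37,-14.5,15,0,0,0],[37,-14,15,0,0,0],[37,-14,15,0,0,0],[37,-14,15,0,0,0],[28.5,-10.5,5,0,0,0]],
])

```text
time: 1.63
position: [0.6714, -0.1592, 0.1532]
tool_rot: [0.98, 0.197, -0.001, -0.002]
ft_force: [-0.6, -0.2, -0.3]
grip_width: 0.0785
grip_force: 0.0
```

drive_tool([
  [[0,0,0,0,0,0],[0,0,0,0,0,0],[0,0,0,0,0,0]],
])

```text
time: 1.88
position: [0.6705, -0.163, 0.1558]
tool_rot: [0.98, 0.197, -0.0, -0.0]
ft_force: [0.1, 0.6, -0.3]
grip_width: 0.0784
grip_force: 0.0
```

drive_tool([
  [[3.5,-2,10,0,0,0],[0,0,18,0,0,0],[0,0,18,0,0,0],[0,0,18,0,0,0],[0,0,18,0,0,0],[0,0,12,0,0,0],[0,0,5,0,0,0],[0,0,0,0,0,0]],
])

```text
time: 2.55
position: [0.6722, -0.1609, 0.0554]
tool_rot: [0.981, 0.195, -0.001, -0.001]
ft_force: [-0.7, -0.2, 0.4]
grip_width: 0.0784
grip_force: 0.0
```

drive_tool([
  [[0,0,0,0,0,0],[0,0,0,0,0,0],[0,0,0,0,0,0],[0,0,0,0,0,0],[0,0,0,0,0,0],[0,0,0,0,0,0]],
], gripper=0, squeeze=15)

```text
time: 3.05
position: [0.6737, -0.1604, 0.0573]
tool_rot: [0.981, 0.196, 0.0, 0.0]
ft_force: [0.1, 1.1, 0.9]
grip_width: 0.0462
grip_force: 0.7
```

```bash
python3 - <<'E'
from rig import eyes
import cv2
c=eyes.camera("scene")["img"][180:330,160:330,::-1]
cv2.imwrite("pics/g1.png",cv2.resize(c,(680,600),interpolation=cv2.INTER_CUBIC))
E
```

```text
(no output)
```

View pics/g1.png

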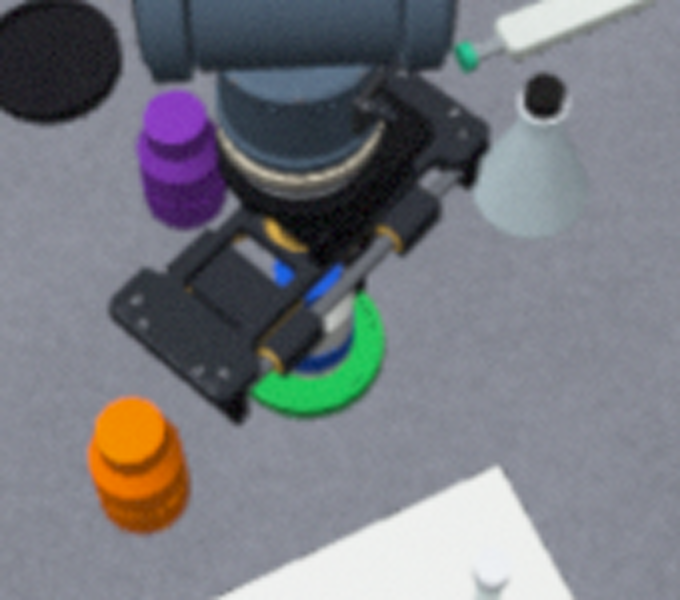

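The crop shows the jaws around the blue bottle in the green tray at about (325,330), with clear space to the flask (530,150) and the decoys.

drive_tool([
  [[0,0,0,0,0,0],[0,0,0,0,0,0],[0,0,-5,0,0,0],[0,0,-15,0,0,0],[0,0,-25,0,0,0],[0,0,-30,0,0,0],[0,0,-25,0,0,0],[0,0,-10,0,0,0]],
])

```text
time: 3.77
position: [0.6754, -0.1613, 0.1708]
tool_rot: [0.981, 0.196, 0.003, 0.002]
ft_force: [1.2, -1.4, -1.1]
grip_width: 0.0457
grip_force: 15.0
```

drive_tool([
  [[-15,-2,0,0,0,0],[-30,-5,0,0,0,0],[-37,-6,0,0,0,0],[-37,-6,0,0,0,0],[-37,-6,0,0,0,0],[-37,-6,0,0,0,0],[-25,-3,0,0,0,0],[-12,-1.5,0,0,0,0]],
])

```text
time: 4.43
position: [0.4434, -0.2155, 0.166]
tool_rot: [0.981, 0.195, -0.002, -0.002]
ft_force: [0.7, -0.3, -0.9]
grip_width: 0.0458
grip_force: 15.0
```

drive_tool([
  [[0,0,0,0,0,0],[0,0,0,0,0,0],[0,0,0,0,0,0]],
])

```text
time: 4.68
position: [0.4491, -0.2167, 0.1669]
tool_rot: [0.981, 0.196, 0.001, 0.001]
ft_force: [0.5, -0.7, -0.5]
grip_width: 0.0455
grip_force: 15.0
```

drive_tool([
  [[-1,0,10,0,0,0],[0,0,25,0,0,0],[0,0,30,0,0,0],[0,0,24,0,0,0],[0,0,12,0,0,0],[0,0,5,0,0,0],[0,0,2,0,0,0],[0,0,0,0,0,0]],
])

```text
time: 5.35
position: [0.4477, -0.2166, 0.0586]
tool_rot: [0.98, 0.197, 0.0, 0.0]
ft_force: [-0.7, -0.5, -1.0]
grip_width: 0.0453
grip_force: 15.0
```

drive_tool([
  [[0,0,0,0,0,0],[0,0,0,0,0,0]],
])

```text
time: 5.52
position: [0.4475, -0.217, 0.0597]
tool_rot: [0.981, 0.196, 0.001, 0.001]
ft_force: [-0.1, -0.5, -1.5]
grip_width: 0.0454
grip_force: 15.0
```

drive_tool([
  [[0,0,1.5,0,0,0],[0,0,0.5,0,0,0],[0,0,0,0,0,0],[0,0,0,0,0,0]],
])

```text
time: 5.85
position: [0.4469, -0.2168, 0.0573]
tool_rot: [0.981, 0.196, 0.0, 0.0]
ft_force: [-0.0, 1.1, 1.7]
grip_width: 0.0459
grip_force: 15.0
```

drive_tool([
  [[0,0,0,0,0,0],[0,0,0,0,0,0],[0,0,0,0,0,0],[0,0,0,0,0,0],[0,0,0,0,0,0],[0,0,0,0,0,0]],
], gripper=85)

```text
time: 6.35
position: [0.4465, -0.2165, 0.0567]
tool_rot: [0.981, 0.196, -0.0, -0.0]
ft_force: [-0.7, -0.4, -0.0]
grip_width: 0.0719
grip_force: 0.0
```

drive_tool([
  [[0,0,-10,0,0,0],[0,0,-30,0,0,0],[0,0,-35,0,0,0],[0,0,-30,0,0,0],[0,0,-5,0,0,0],[0,0,0,0,0,0]],
])

```text
time: 6.85
position: [0.4478, -0.2174, 0.1696]
tool_rot: [0.981, 0.196, 0.002, 0.002]
ft_force: [-0.4, 0.8, -0.2]
grip_width: 0.074
grip_force: 0.0
```

drive_tool([
  [[12,-10,0,0,0,0],[26,-21,0,0,0,0],[30,-24,0,0,0,0],[30,-24,0,0,0,0],[30,-24,0,0,0,0],[30,-24,0,0,0,0],[30,-24,0,0,0,0],[30,-24,0,0,0,0]],
])

```text
time: 7.52
position: [0.5799, 0.0308, 0.1651]
tool_rot: [0.981, 0.196, -0.002, -0.001]
ft_force: [0.1, 0.0, 0.1]
grip_width: 0.0739
grip_force: 0.0
```

drive_tool([
  [[30,-24,0,0,0,0],[30,-24,0,0,0,0],[25,-20,0,0,0,0],[11.5,-12,0,0,0,0],[0,0,5,0,0,0],[0,0,0,0,0,0],[0,0,0,0,0,0]],
])

```text
time: 8.1
position: [0.637, 0.1386, 0.1602]
tool_rot: [0.981, 0.196, -0.002, 0.0]
ft_force: [0.3, 0.8, 0.5]
grip_width: 0.0741
grip_force: 0.0
```

drive_tool([
  [[3,1,10,0,0,0],[0,0,20,0,0,0],[0,0,22,0,0,0],[0,0,20,0,0,0],[0,0,17,0,0,0],[0,0,9,0,0,0],[0,0,4,0,0,0],[0,0,0,0,0,0]],
])

```text
time: 8.77
position: [0.6413, 0.139, 0.0588]
tool_rot: [0.981, 0.195, -0.001, -0.0]
ft_force: [0.1, 0.6, -0.2]
grip_width: 0.074
grip_force: 0.0
```

drive_tool([
  [[0,0,0,0,0,0],[0,0,0,0,0,0],[0,0,0,0,0,0],[0,0,0,0,0,0],[0,0,0,0,0,0],[0,0,0,0,0,0],[0,0,0,0,0,0],[0,0,0,0,0,0]],
], gripper=0)

```text
time: 9.43
position: [0.6423, 0.1401, 0.0605]
tool_rot: [0.981, 0.196, 0.0, 0.0]
ft_force: [-0.3, -0.5, 4.0]
grip_width: 0.0457
grip_force: 15.0
```

drive_tool([
  [[0,0,-5,0,0,0],[0,0,-15,0,0,0],[0,0,-28,0,0,0],[0,0,-32,0,0,0],[0,0,-32,0,0,0],[0,0,-20,0,0,0],[0,0,-8,0,0,0]],
])

```text
time: 10.02
position: [0.6438, 0.1403, 0.2038]
tool_rot: [0.981, 0.196, 0.003, 0.0]
ft_force: [-0.0, 1.3, -0.2]
grip_width: 0.0454
grip_force: 15.0
```

drive_tool([
  [[-12,8.5,0,0,0,0],[-25,17,0,0,0,0],[-30,21,0,0,0,0],[-30,21,0,0,0,0],[-30,21,0,0,0,0],[-20,14,0,0,0,0],[-9,6,0,0,0,0]],
])

```text
time: 10.6
position: [0.5367, -0.0222, 0.1986]
tool_rot: [0.981, 0.195, -0.002, -0.001]
ft_force: [1.0, -0.0, -0.7]
grip_width: 0.0456
grip_force: 15.0
```

drive_tool([
  [[5,13,0,0,0,0],[10,26,0,0,0,0],[13,36,0,0,0,0],[13,36,0,0,0,0],[13,36,0,0,0,0],[9,24,0,0,0,0],[5,11,0,0,0,0],[0,0,0,0,0,0]],
])

```text
time: 11.27
position: [0.676, -0.1644, 0.1987]
tool_rot: [0.981, 0.195, 0.002, 0.001]
ft_force: [-0.4, -0.1, -0.3]
grip_width: 0.0457
grip_force: 15.0
```

drive_tool([
  [[0,0,5,0,0,0],[0,0,0,0,0,0],[0,0,0,0,0,0]],
])

```text
time: 11.52
position: [0.6714, -0.1601, 0.1937]
tool_rot: [0.98, 0.197, -0.001, -0.001]
ft_force: [-0.4, 0.5, -0.6]
grip_width: 0.0455
grip_force: 15.0
```

drive_tool([
  [[2,2,12,0,0,0],[0,0,28,0,0,0],[0,0,32,0,0,0],[0,0,28,0,0,0],[0,0,17,0,0,0],[0,0,8,0,0,0],[0,0,4,0,0,0],[0,0,0,0,0,0]],
])

```text
time: 12.18
position: [0.6749, -0.1626, 0.0652]
tool_rot: [0.981, 0.196, -0.0, -0.0]
ft_force: [-0.4, 0.3, -0.5]
grip_width: 0.0457
grip_force: 15.0
```

drive_tool([
  [[0,0,0,0,0,0],[0,0,0,0,0,0],[0,0,0,0,0,0]],
])

```text
time: 12.43
position: [0.6761, -0.1634, 0.0675]
tool_rot: [0.981, 0.196, 0.001, 0.001]
ft_force: [-0.7, -0.9, -1.1]
grip_width: 0.0456
grip_force: 15.0
```

drive_tool([
  [[0,0,3,0,0,0],[0,0,2,0,0,0],[0,0,0.5,0,0,0],[0,0,0,0,0,0],[0,0,0,0,0,0]],
])

```text
time: 12.85
position: [0.675, -0.1631, 0.0605]
tool_rot: [0.981, 0.196, -0.0, -0.0]
ft_force: [-0.6, 0.0, 1.9]
grip_width: 0.0452
grip_force: 15.0
```

drive_tool([
  [[0,0,0.5,0,0,0],[0,0,0.5,0,0,0],[0,0,0,0,0,0]],
])

```text
time: 13.1
position: [0.675, -0.1631, 0.0605]
tool_rot: [0.981, 0.196, -0.0, 0.0]
ft_force: [-1.5, 0.6, 5.9]
grip_width: 0.0452
grip_force: 15.0
```

drive_tool([
  [[0,0,0,0,0,0],[0,0,0,0,0,0],[0,0,0,0,0,0],[0,0,0,0,0,0],[0,0,0,0,0,0],[0,0,0,0,0,0]],
], gripper=85)

```text
time: 13.6
position: [0.675, -0.163, 0.059]
tool_rot: [0.981, 0.196, -0.0, -0.0]
ft_force: [0.3, -1.0, -0.8]
grip_width: 0.0721
grip_force: 0.0
```

drive_tool([
  [[0,0,-10,0,0,0],[0,0,-30,0,0,0],[0,0,-35,0,0,0],[0,0,-30,0,0,0],[0,0,-5,0,0,0],[0,0,0,0,0,0]],
])

```text
time: 14.1
position: [0.6771, -0.1638, 0.1736]
tool_rot: [0.981, 0.196, 0.003, 0.002]
ft_force: [-0.0, 0.4, -1.6]
grip_width: 0.0739
grip_force: 0.0
```

drive_tool([
  [[-6,-11,0,0,0,0],[-14,-25,0,0,0,0],[-18,-33,0,0,0,0],[-18,-33,0,0,0,0],[-18,-33,0,0,0,0],[-18,-33,0,0,0,0],[-18,-33,0,0,0,0],[-17,-31,0,0,0,0]],
])

```text
time: 14.77
position: [0.4654, 0.0037, 0.1682]
tool_rot: [0.981, 0.196, -0.002, -0.001]
ft_force: [-0.9, 0.3, -0.0]
grip_width: 0.0736
grip_force: 0.0
```

drive_tool([
  [[-10,-18,0,0,0,0],[0,0,0,0,0,0],[0,0,0,0,0,0],[0,0,0,0,0,0]],
])

```text
time: 15.1
position: [0.4536, 0.0146, 0.1691]
tool_rot: [0.981, 0.196, 0.001, 0.0]
ft_force: [0.2, -0.4, -0.5]
grip_width: 0.074
grip_force: 0.0
```

```bash
python3 - <<'E'
from h import *
from rig import eyes,sensors
print(sensors.get_obs()["position"])
c=eyes.camera("scene")["img"]
cv2.imwrite("pics/s2.png",cv2.resize(c[60:330,130:400,::-1],(600,600),interpolation=cv2.INTER_CUBIC))
E
```

```text
[0.45355161 0.01458406 0.16908442]
```

View pics/s2.png

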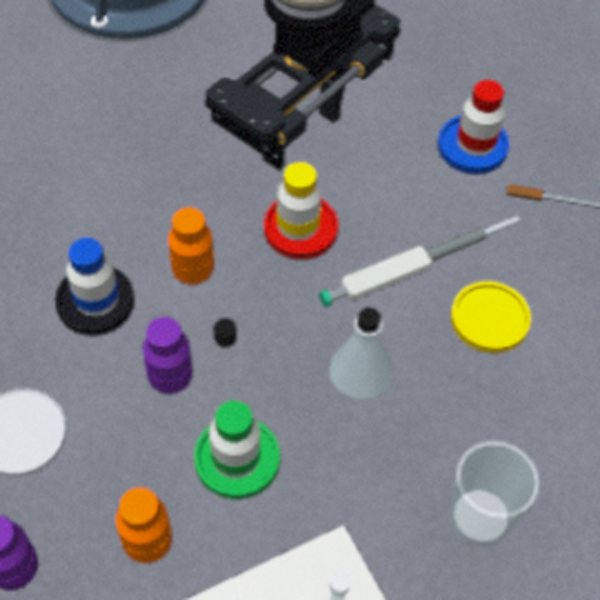

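The crop shows the blue bottle upright in the black tray (92,290) and green in the green tray (237,450). The yellow tray (490,315) is empty, the flask (362,355) is unmoved, and the gripper is above the yellow bottle (300,205).

drive_tool([
  [[-1,0,10,0,0,0],[0,0,22,0,0,0],[0,0,25,0,0,0],[0,0,22,0,0,0],[0,0,17,0,0,0],[0,0,10,0,0,0],[0,0,4,0,0,0],[0,0,0,0,0,0]],
])

```text
time: 15.82
position: [0.4522, 0.0139, 0.0581]
tool_rot: [0.981, 0.196, -0.001, -0.0]
ft_force: [-0.2, 0.2, 0.5]
grip_width: 0.0741
grip_force: 0.0
```

drive_tool([
  [[0,0,0,0,0,0],[0,0,0,0,0,0],[0,0,0,0,0,0],[0,0,0,0,0,0],[0,0,0,0,0,0],[0,0,0,0,0,0],[0,0,0,0,0,0],[0,0,0,0,0,0]],
], gripper=0)

```text
time: 16.48
position: [0.4518, 0.0146, 0.0598]
tool_rot: [0.981, 0.196, 0.0, 0.0]
ft_force: [-0.3, 0.1, 6.1]
grip_width: 0.0453
grip_force: 15.0
```

drive_tool([
  [[0,0,-5,0,0,0],[0,0,-15,0,0,0],[0,0,-25,0,0,0],[0,0,-30,0,0,0],[0,0,-25,0,0,0],[0,0,-10,0,0,0]],
])

```text
time: 16.98
position: [0.4527, 0.0145, 0.1722]
tool_rot: [0.981, 0.196, 0.002, 0.001]
ft_force: [1.2, 0.1, -0.5]
grip_width: 0.0457
grip_force: 15.0
```

drive_tool([
  [[12,-2,0,0,0,0],[26,-5,0,0,0,0],[34,-6,0,0,0,0],[36,-7,0,0,0,0],[36,-7,0,0,0,0],[36,-6.5,0,0,0,0],[30,-5,0,0,0,0],[16.5,-3,0,0,0,0]],
])

```text
time: 17.65
position: [0.6478, 0.1429, 0.1676]
tool_rot: [0.98, 0.197, 0.001, -0.0]
ft_force: [0.1, -0.6, -0.2]
grip_width: 0.0455
grip_force: 15.0
```

drive_tool([
  [[0,0,0,0,0,0],[0,0,5,0,0,0],[0,0,0,0,0,0],[0,0,0,0,0,0]],
])

```text
time: 17.98
position: [0.6426, 0.1395, 0.1628]
tool_rot: [0.981, 0.196, -0.002, -0.0]
ft_force: [0.2, -0.3, -1.5]
grip_width: 0.0455
grip_force: 15.0
```

drive_tool([
  [[0,0,10,0,0,0],[0,0,22,0,0,0],[0,0,25,0,0,0],[0,0,22,0,0,0],[0,0,13,0,0,0],[0,0,6,0,0,0],[0,0,0,0,0,0],[0,0,0,0,0,0]],
])

```text
time: 18.65
position: [0.645, 0.1399, 0.0667]
tool_rot: [0.981, 0.196, 0.0, 0.0]
ft_force: [-0.2, -0.0, -0.3]
grip_width: 0.0456
grip_force: 15.0
```

drive_tool([
  [[0,0,3,0,0,0],[0,0,2,0,0,0],[0,0,1.5,0,0,0],[0,0,0.5,0,0,0],[0,0,0,0,0,0],[0,0,0,0,0,0]],
])

```text
time: 19.15
position: [0.6449, 0.1401, 0.0599]
tool_rot: [0.981, 0.196, 0.0, 0.0]
ft_force: [-0.2, -0.1, 1.4]
grip_width: 0.0455
grip_force: 15.0
```

drive_tool([
  [[0,0,0.5,0,0,0],[0,0,0,0,0,0]],
])

```text
time: 19.32
position: [0.6449, 0.1401, 0.0599]
tool_rot: [0.981, 0.196, 0.0, 0.0]
ft_force: [-1.4, -0.8, 4.9]
grip_width: 0.0455
grip_force: 15.0
```

drive_tool([
  [[0,0,0,0,0,0],[0,0,0,0,0,0],[0,0,0,0,0,0],[0,0,0,0,0,0],[0,0,0,0,0,0],[0,0,0,0,0,0]],
], gripper=85)

```text
time: 19.82
position: [0.6446, 0.14, 0.0586]
tool_rot: [0.981, 0.196, -0.0, -0.0]
ft_force: [0.7, 1.0, 0.3]
grip_width: 0.0722
grip_force: 0.0
```

drive_tool([
  [[0,0,-10,0,0,0],[0,0,-30,0,0,0],[0,0,-35,0,0,0],[0,0,-30,0,0,0],[0,0,-5,0,0,0],[0,0,0,0,0,0]],
])

```text
time: 20.32
position: [0.6468, 0.1402, 0.1728]
tool_rot: [0.981, 0.196, 0.004, 0.001]
ft_force: [0.3, -0.3, -0.5]
grip_width: 0.0739
grip_force: 0.0
```

drive_tool([
  [[-8,-10,0,0,0,0],[-17,-21,0,0,0,0],[-22,-28,0,0,0,0],[-22,-28,0,0,0,0],[-22,-28,0,0,0,0],[-22,-28,0,0,0,0],[-22,-27,0,0,0,0],[-13.5,-16.5,0,0,0,0]],
])

```text
time: 20.98
position: [0.4305, 0.2555, 0.1674]
tool_rot: [0.98, 0.197, -0.003, 0.0]
ft_force: [0.6, 0.1, -0.2]
grip_width: 0.074
grip_force: 0.0
```

drive_tool([
  [[0,0,0,0,0,0],[0,0,0,0,0,0],[0,0,0,0,0,0]],
])

```text
time: 21.23
position: [0.4366, 0.255, 0.1684]
tool_rot: [0.981, 0.196, 0.0, 0.0]
ft_force: [0.0, 0.4, -0.1]
grip_width: 0.0735
grip_force: 0.0
```

drive_tool([
  [[0,0,10,0,0,0],[0,0,22,0,0,0],[0,0,25,0,0,0],[0,0,22,0,0,0],[0,0,17,0,0,0],[0,0,10,0,0,0],[0,0,3,0,0,0],[0,0,0,0,0,0]],
])

```text
time: 21.9
position: [0.4361, 0.2545, 0.0587]
tool_rot: [0.981, 0.196, -0.001, 0.0]
ft_force: [-0.0, 0.0, 0.3]
grip_width: 0.0741
grip_force: 0.0
```

drive_tool([
  [[0,0,0,0,0,0],[0,0,0,0,0,0],[0,0,0,0,0,0],[0,0,0,0,0,0],[0,0,0,0,0,0],[0,0,0,0,0,0],[0,0,0,0,0,0],[0,0,0,0,0,0]],
], gripper=0)

```text
time: 22.57
position: [0.4361, 0.2553, 0.0604]
tool_rot: [0.981, 0.196, 0.0, -0.0]
ft_force: [-0.9, 0.8, 6.4]
grip_width: 0.0455
grip_force: 15.0
```

drive_tool([
  [[0,0,-5,0,0,0],[0,0,-15,0,0,0],[0,0,-25,0,0,0],[0,0,-30,0,0,0],[0,0,-25,0,0,0],[0,0,-10,0,0,0]],
])

```text
time: 23.07
position: [0.4372, 0.2556, 0.1727]
tool_rot: [0.981, 0.196, 0.003, -0.0]
ft_force: [1.3, -0.1, -1.1]
grip_width: 0.0455
grip_force: 15.0
```

drive_tool([
  [[-4,12,0,0,0,0],[-8,26,0,0,0,0],[-11,35,0,0,0,0],[-11,35,0,0,0,0],[-11,35,0,0,0,0],[-11,35,0,0,0,0],[-11,33,0,0,0,0],[-6,16.5,0,0,0,0]],
])

```text
time: 23.73
position: [0.4562, 0.0137, 0.1692]
tool_rot: [0.981, 0.195, -0.0, 0.0]
ft_force: [0.3, 0.1, -0.7]
grip_width: 0.0456
grip_force: 15.0
```

drive_tool([
  [[0,0,0,0,0,0],[0,0,5,0,0,0],[0,0,0,0,0,0],[0,0,0,0,0,0]],
])

```text
time: 24.07
position: [0.455, 0.0182, 0.1641]
tool_rot: [0.98, 0.197, -0.001, -0.001]
ft_force: [0.4, -0.2, 0.4]
grip_width: 0.0456
grip_force: 15.0
```

drive_tool([
  [[0,0,10,0,0,0],[0,0,22,0,0,0],[0,0,25,0,0,0],[0,0,22,0,0,0],[0,0,13,0,0,0],[0,0,6,0,0,0],[0,0,0,0,0,0],[0,0,0,0,0,0]],
])

```text
time: 24.73
position: [0.456, 0.0178, 0.0669]
tool_rot: [0.98, 0.197, -0.0, -0.0]
ft_force: [-0.2, 0.3, -1.2]
grip_width: 0.0458
grip_force: 15.0
```

drive_tool([
  [[0,0,3,0,0,0],[0,0,2,0,0,0],[0,0,1.5,0,0,0],[0,0,0.5,0,0,0],[0,0,0,0,0,0],[0,0,0,0,0,0]],
])

```text
time: 25.23
position: [0.4563, 0.017, 0.0604]
tool_rot: [0.981, 0.196, 0.001, 0.0]
ft_force: [0.0, 0.1, 5.0]
grip_width: 0.0457
grip_force: 15.0
```

drive_tool([
  [[0,0,0,0,0,0],[0,0,0,0,0,0],[0,0,0,0,0,0],[0,0,0,0,0,0],[0,0,0,0,0,0],[0,0,0,0,0,0]],
], gripper=85)

```text
time: 25.73
position: [0.4559, 0.017, 0.0597]
tool_rot: [0.981, 0.196, -0.0, -0.0]
ft_force: [-0.2, 0.4, 0.5]
grip_width: 0.0724
grip_force: 0.0
```

drive_tool([
  [[0,0,-10,0,0,0],[0,0,-30,0,0,0],[0,0,-35,0,0,0],[0,0,-30,0,0,0],[0,0,-5,0,0,0],[0,0,0,0,0,0]],
])

```text
time: 26.23
position: [0.4573, 0.0168, 0.1717]
tool_rot: [0.981, 0.196, 0.003, 0.001]
ft_force: [-1.2, 0.5, -0.3]
grip_width: 0.0737
grip_force: 0.0
```

drive_tool([
  [[-5,11,0,0,0,0],[-11,24,0,0,0,0],[-15,32,0,0,0,0],[-15,32,0,0,0,0],[-15,32,0,0,0,0],[-15,32,0,0,0,0],[-14,31,0,0,0,0],[-8.5,18.5,0,0,0,0]],
])

```text
time: 26.9
position: [0.4462, -0.2202, 0.1681]
tool_rot: [0.981, 0.195, -0.001, -0.0]
ft_force: [0.7, 0.2, -0.2]
grip_width: 0.074
grip_force: 0.0
```

drive_tool([
  [[0,0,0,0,0,0],[0,0,0,0,0,0],[0,0,0,0,0,0],[0,0,0,0,0,0]],
])

```text
time: 27.23
position: [0.4459, -0.2152, 0.1689]
tool_rot: [0.98, 0.197, -0.001, -0.001]
ft_force: [-0.1, 0.5, -0.5]
grip_width: 0.074
grip_force: 0.0
```

```bash
python3 - <<'E'
from h import *
from rig import eyes
cs=[eyes.camera(n) for n in("top","scene")]
for k,v in sorted(measure(cs).items()): print(k,np.round(v,3).tolist())
c=cs[1]["img"]
cv2.imwrite("pics/s3.png",cv2.resize(c[60:330,130:400,::-1],(600,600),interpolation=cv2.INTER_CUBIC))
E
```

```text
black_cap [[0.4, -0.234]]
black_tray [[0.319, -0.231], [0.549, -0.31], [0.454, -0.22]]
blue_cap [[0.494, -0.22], [0.449, -0.216]]
blue_tray [[0.434, 0.249], [0.437, 0.253]]
green_cap [[0.676, -0.162]]
green_tray [[0.671, -0.163], [0.677, -0.162]]
orange0.4_cap [[0.453, -0.111]]
orange0.5_cap [[0.453, -0.108]]
orange0.7_cap [[0.707, -0.268], [0.712, -0.269]]
purple0.6_cap [[0.557, -0.182], [0.563, -0.182]]
red_cap [[0.458, 0.017]]
red_tray [[0.454, 0.016], [0.458, 0.018]]
yellow_cap [[0.647, 0.142]]
yellow_tray [[0.649, 0.143], [0.648, 0.141]]
```

View pics/s3.png

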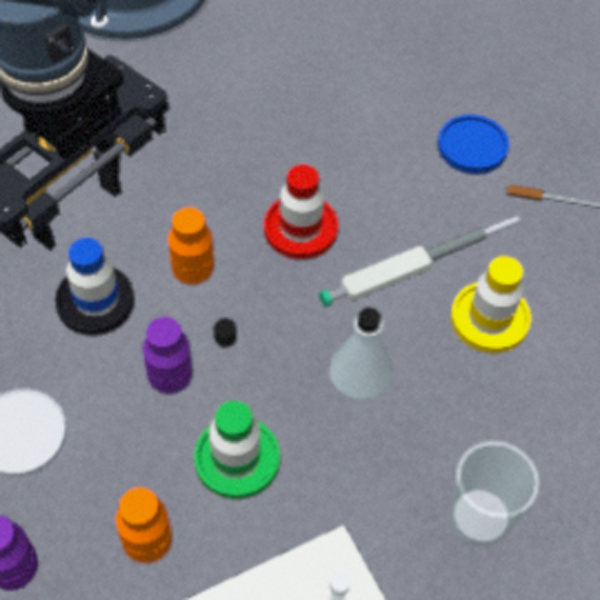

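The crop shows red (302,205), yellow (498,295) and green (237,450) upright in their own trays. Blue (92,285) waits in black, the blue tray (473,143) is empty and the flask is untouched. Next is the blue bottle.

drive_tool([
  [[0,0,10,0,0,0],[0,0,22,0,0,0],[0,0,25,0,0,0],[0,0,22,0,0,0],[0,0,17,0,0,0],[0,0,10,0,0,0],[0,0,3,0,0,0],[0,0,0,0,0,0]],
])

```text
time: 28.0
position: [0.4467, -0.2164, 0.0604]
tool_rot: [0.98, 0.197, -0.0, -0.0]
ft_force: [-0.2, 0.5, 0.1]
grip_width: 0.0744
grip_force: 0.0
```

drive_tool([
  [[0,0,0,0,0,0],[0,0,0,0,0,0],[0,0,0,0,0,0],[0,0,0,0,0,0],[0,0,0,0,0,0],[0,0,0,0,0,0],[0,0,0,0,0,0],[0,0,0,0,0,0]],
], gripper=0)

```text
time: 28.67
position: [0.447, -0.2172, 0.0613]
tool_rot: [0.981, 0.196, 0.0, 0.0]
ft_force: [-0.6, 1.0, 6.2]
grip_width: 0.0457
grip_force: 15.0
```

drive_tool([
  [[0,0,-5,0,0,0],[0,0,-15,0,0,0],[0,0,-28,0,0,0],[0,0,-32,0,0,0],[0,0,-32,0,0,0],[0,0,-28,0,0,0],[0,0,-15,0,0,0],[0,0,-5,0,0,0]],
])

```text
time: 29.33
position: [0.4478, -0.2178, 0.2236]
tool_rot: [0.981, 0.196, 0.002, 0.002]
ft_force: [-0.4, 0.2, -1.0]
grip_width: 0.0455
grip_force: 15.0
```

drive_tool([
  [[5,-12,0,0,0,0],[10,-26,0,0,0,0],[13,-34,0,0,0,0],[13,-34,0,0,0,0],[13,-34,0,0,0,0],[13,-34,0,0,0,0],[13,-34,0,0,0,0],[13,-34,0,0,0,0]],
])

```text
time: 30.0
position: [0.4371, 0.0447, 0.219]
tool_rot: [0.981, 0.196, -0.002, -0.001]
ft_force: [0.7, 0.0, -1.1]
grip_width: 0.0456
grip_force: 15.0
```

drive_tool([
  [[13,-34,0,0,0,0],[13,-34,0,0,0,0],[13,-34,0,0,0,0],[13,-34,0,0,0,0],[13,-33,0,0,0,0],[11.5,-24,0,0,0,0],[0,0,0,0,0,0],[0,0,0,0,0,0]],
])

```text
time: 30.67
position: [0.4337, 0.2509, 0.2189]
tool_rot: [0.98, 0.198, -0.002, 0.0]
ft_force: [-0.9, -0.2, -1.1]
grip_width: 0.0454
grip_force: 15.0
```

drive_tool([
  [[0,0,5,0,0,0],[0,0,0,0,0,0],[0,0,0,0,0,0]],
])

```text
time: 30.92
position: [0.4352, 0.2484, 0.2149]
tool_rot: [0.981, 0.195, -0.001, 0.0]
ft_force: [0.2, -0.5, -1.4]
grip_width: 0.0457
grip_force: 15.0
```

drive_tool([
  [[0,0,12,0,0,0],[0,0,26,0,0,0],[0,0,30,0,0,0],[0,0,30,0,0,0],[0,0,25,0,0,0],[0,0,16,0,0,0],[0,0,9,0,0,0],[0,0,0,0,0,0]],
])

```text
time: 31.58
position: [0.4351, 0.2485, 0.0662]
tool_rot: [0.981, 0.195, -0.002, 0.0]
ft_force: [0.6, 0.6, -1.7]
grip_width: 0.0452
grip_force: 15.0
```

drive_tool([
  [[0,0,0,0,0,0],[0,0,3,0,0,0],[0,0,2,0,0,0],[0,0,1,0,0,0],[0,0,0.5,0,0,0],[0,0,0,0,0,0],[0,0,0,0,0,0]],
])

```text
time: 32.17
position: [0.436, 0.2498, 0.0616]
tool_rot: [0.981, 0.196, 0.0, -0.0]
ft_force: [-0.5, 0.3, -0.6]
grip_width: 0.0454
grip_force: 15.0
```

drive_tool([
  [[0,0,0.5,0,0,0],[0,0,0.5,0,0,0],[0,0,0,0,0,0],[0,0,0,0,0,0]],
])

```text
time: 32.5
position: [0.4361, 0.2498, 0.0613]
tool_rot: [0.981, 0.196, 0.0, -0.0]
ft_force: [-1.0, 0.1, 6.6]
grip_width: 0.0457
grip_force: 15.0
```

drive_tool([
  [[0,0,0,0,0,0],[0,0,0,0,0,0],[0,0,0,0,0,0],[0,0,0,0,0,0],[0,0,0,0,0,0],[0,0,0,0,0,0]],
], gripper=85)

```text
time: 33.0
position: [0.4359, 0.2497, 0.0601]
tool_rot: [0.981, 0.196, -0.0, 0.0]
ft_force: [-0.9, 0.7, -0.1]
grip_width: 0.0721
grip_force: 0.0
```

drive_tool([
  [[0,0,-10,0,0,0],[0,0,-30,0,0,0],[0,0,-35,0,0,0],[0,0,-35,0,0,0],[0,0,-30,0,0,0],[0,0,-10,0,0,0],[0,0,0,0,0,0],[0,0,0,0,0,0]],
])

```text
time: 33.67
position: [0.4359, 0.2497, 0.2112]
tool_rot: [0.981, 0.196, 0.001, -0.0]
ft_force: [-0.7, 0.7, -0.7]
grip_width: 0.074
grip_force: 0.0
```

```bash
python3 - <<'E'
from h import *
from rig import eyes
c=eyes.camera("scene"); m=measure([c])
print({k:np.round(v,3).tolist() for k,v in m.items()})
cv2.imwrite("pics/s4.png",cv2.resize(c["img"][60:330,130:400,::-1],(600,600),interpolation=cv2.INTER_CUBIC))
E
```

```text
{'red_tray': [[0.458, 0.018]], 'red_cap': [[0.458, 0.018]], 'yellow_tray': [[0.648, 0.141]], 'yellow_cap': [[0.647, 0.142]], 'green_tray': [[0.677, -0.162]], 'green_cap': [[0.676, -0.162]], 'blue_tray': [[0.438, 0.252]], 'blue_cap': [[0.437, 0.251]], 'black_tray': [[0.451, -0.219]], 'orange0.7_cap': [[0.712, -0.269]], 'orange0.5_cap': [[0.453, -0.108]], 'purple0.6_cap': [[0.564, -0.182]]}
```

View pics/s4.png

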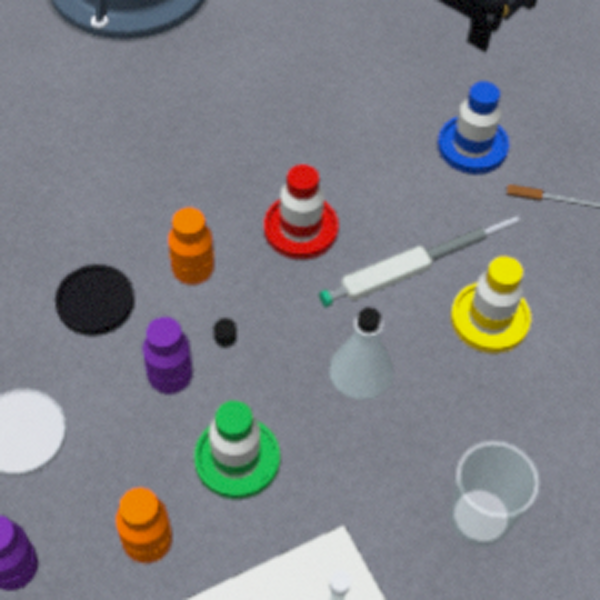

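All four bottles stand upright in the centre of their own trays: blue (478,120), red (302,205), yellow (498,295) and green (237,450). The black tray (95,298) is empty, the flask is unmoved and the gripper is clear.

```bash
python3 -c "
from rig import ticket
print(ticket.hand_in())"
```

```text
the job is handed in; nothing more can be done
None
```

I moved all four bottles into the trays of their own cap colours, upright and centred, with the black tray empty and the flask left where it stood; the job is handed in at about 34 s, with no verdict returned.

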